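# Unclip the reader's battery cover and lay it on its rest

## Task

Open the battery bay of the grey logger reader: squeeze the cover's sprung release tab in towards the pull rib, and with the tab kept squeezed pivot that end of the cover well up (about 20 degrees) while the lugs at its other end stay in their slot, then draw the cover out. Lower it flat, right side up, onto the aluminium rest block, centred and square on it (tab to either end), and only then let go; do not knock over the two loggers standing on the bench.

Things in the scene. Friction and masses are not known exactly. Their poses are not given: they have to be found in the camera images.
- cover_mid (a point): The loose white snap-in cover (130 g): a plate 127 mm long (x) by 90 mm wide (y), 6 mm thick, flush in the reader's top with 2 to 3 mm play. This point: the plate's centre, half-way up its thickness. x points from the lug end to the tab end, z out of the top. Underside flat and free from x = -57 to +46 mm; below it hang lugs (to 10 mm under this point) and the tab's tooth (to 13 mm under it).
- cover_grip (a point): Middle of the pinch between pull rib and tab, 18 mm above the plate's top, 33 mm from cover_mid along x; axes as cover_mid. Both stand 30 mm high on the plate, across it. The rib is fixed, 6 mm thick, 40 mm wide; its face towards the lug end lies 19 mm from this point along -x. The tab is 6 mm thick, 30 mm wide; its outer face lies 28 mm from this point along +x free, 19 mm pressed.
- tab (a joint): Inward travel of the release tab towards the rib: 0 free, 0.009 m fully pressed. Spring: 2 N at first, 6.5 N fully in; it springs out when let go. From about 0.007 m its tooth (5 mm under the reader's rim when free) is clear. Pinched between a gripper's fingers, rib and tab measure 47 mm over their outsides free, 38 mm fully pressed.
- cover_lug (a point): Point on the cover between its two lugs, half-way along them: 66 mm from cover_mid along -x, 7.5 mm lower; axes as cover_mid. The lugs reach 7 mm further, under the reader's rim. The cover pivots about the line along y through here (tab end up); tilted by about 0.4 rad it can be drawn out by 15 to 20 mm along its own x.
- cover: The same cover: origin in the plane of its underside, 3 mm below cover_mid; axes as cover_mid.
- reader_slot (a point): Fixed point on the reader in the slot where the lugs sit, under the edge of the rim; cover_lug lies within about 3 mm of it while the cover is home. The reader is a grey box 190 by 140 mm and 62 mm high, fixed to the bench; its x runs from the slot to the tab end, z up; the reader's centre is 66 mm from here along x and its top 10.5 mm above.
- rest_top (a point): Centre of the top face of the fixed rest: an aluminium block 64 mm (its x) by 90 mm (its y), top 40 mm above the bench, on a dark foot 80 by 106 mm and 6 mm high. The plate lies on it with its long side along the block's x, its lugs and tab overhanging the ends; the plate's centre is then 3 mm above this point.
- logger_a: A steel and beige logger standing upright on the bench, 29 mm across and 87 mm high; origin at the centre of its foot.
- logger_b: Another logger like logger_a.
Things that resemble listed ones, but are neither listed nor needed, are in the scene too. What is shaped like the cover but green or purple is not meant. What is shaped like the part that bears rest_top but green or purple is not meant.

How it is judged:
On the way, in this order (a step that is already met when the one before it is completed fails the run):
1. the release tab is pressed in while the cover is still home (value of joint tab above 0.006 m and angle between cover_mid's own z axis and vertical below 0.15 rad and distance between cover_lug and reader_slot below 0.01 m), for 0.1 s.
2. the cover is pivoted up by more than 0.25 rad with its lugs still in the slot (within 10 mm of it) (angle between cover_mid's own z axis and vertical above 0.25 rad and distance between cover_lug and reader_slot below 0.01 m), for 0.1 s.
3. the cover, still held in the gripper, is lowered onto the rest (no more than 8 mm above it) (horizontal distance between cover_mid and rest_top below 0.02 m and z of cover_mid in the frame of rest_top below 0.011 m and contact force between cover and the fingers above 1 N), for 0.1 s.
At the end, for the whole second after the job is handed in: The cover lies flat (within 0.06 rad), right side up and at rest on the top face of the rest block, its centre within 12 mm of the block's and its long side within 0.17 rad of the block's x, either way round (horizontal distance between cover_mid and rest_top below 0.012 m and z of cover_mid in the frame of rest_top between 0 and 0.006 m and angle between the x axis of cover_mid and the x axis of rest_top, either way round below 0.17 rad and angle between cover_mid's own z axis and vertical below 0.06 rad and linear speed of cover below 0.02 m/s); the robot touches nothing.
It fails at once if a standing logger is knocked over (tipped more than 0.5 rad) (angle between any of logger_a, logger_b's own z axis and vertical above 0.5 rad).
It also fails if it takes over 48 s, if anything falls off the work surface, if the arm or the gripper's body presses on something with over 40 N, if the wrist force passes 120 N, or if a joint passes its speed limit or range.

## Robot

A 6-joint arm with a two-finger parallel gripper is mounted at the origin on the work surface. World frame = base frame: x ahead of the robot, y to its left, z up, the work surface at z = 0. Lengths are in m, angles in rad, forces in N, time in s.
With the tool pointing down it reaches from about 0.4 to 0.825 m from the base axis. Payload 7 kg.
Tool frame: the origin (TCP) lies at the very end of the fingers, on their centre line; the grasp point (between the pads) lies 19 mm behind it; z points along the fingers, x is the direction in which the jaws open and shut, and the axes are right-handed (so a half turn about z gives the same grasp; the last joint's range is limited). The gripper opens to 88 mm and grips with 3 to 60 N. Pads are 19 mm wide; open, the fingers measure 130 mm over their backs; the gripper's body (78 mm by 193 mm) begins 47 mm behind the grasp point.
Start: joints at [1.419, 0.359, 0.012, 0, -1.224, -0.288], TCP at [0.287, 0.611, 0.227] pointing down, gripper open.
Joint ranges: [-3.07, 3.07], [-1.43, 2.12], [-1.02, 1.25], [-3.03, 1.67], [-3.05, -0], [-3.03, 3.03]. Speed limits (rad/s): [2.39, 2.39, 3.01, 3.14, 3.14, 3.14].

## Interface

Orientations are given as [roll, pitch, yaw] about the fixed x, y, z axes, in that order (R = Rz(yaw) Ry(pitch) Rx(roll)).
In Python, from station import telemetry, grab_frame, arm, regions_of, pinpoint gives the robot as it stands. The module is installed in compiled form; this text tells all that it offers.
- The arm moves only by the shell command python3 -m inch 'ROWS' [FORCE]. ROWS is text: rows parted by semicolons, each of 7 numbers parted by spaces: the opening, from 0 (shut) to 1 (fully open), then the shift along the world's x, y, z in cm, then the turn, a rotation vector about the world's x, y, z in degrees. A call has 1 to 12 rows; each row is the pose to reach, as a shift and turn from the pose measured when the call began; what a row does not reach only later rows make up. A row lasts 1/8 s, in which the tool goes at most 62.5 mm and 10.7 degrees, less where a joint would pass 70% of its speed; a pose out of reach is approached as far as the arm can. A call with a gripper value outside its range is refused whole. The fingers move at their own pace and stop on an object; FORCE is the grip in N (left out, the last holds). Time passes only in rows, so rows that repeat a pose let the fingers close. It gives the time, the measured TCP pose, the force and the opening at its end, in the units of the state.
- telemetry.get_state(): the state, without advancing time (a new reading comes with each control period).
- grab_frame(name): name is "scene" or "top" or "wrist"; returns a dict with "pixels" (420x560x3 uint8, red, green, blue), "fx", "fy", "cx", "cy" (pixels), "dist_coeffs" ([k1, k2, p1, p2, k3] as OpenCV has them; the pictures are not rectified), "R" (3x3) and "t" (3): a world point X has camera coordinates R X + t. Camera axes: x right, y down, z forward; pixel columns grow to the right and rows downward; lengths in m; the calibration is good to about 2 mm. A picture is of the moment at which its call begins. There is no depth.
- arm.job_done(): hands the job in, once; it reports no verdict.
Trained networks look in the newest picture that a camera, given by its name, has taken for a name from the list of things; names that differ only in an ending like _2 or _b are one class to them, and where a whole thing is asked for, a point or a joint stands for the part that bears it (a point fixed in the world has none). Each returns a list of dicts, best first, with "p" (0 to 1); they miss things now and then, are a little off and sometimes report something else, mostly with a low value. They report only what shows in the picture. A call takes as long as a camera call. They do not tell look-alikes from the thing itself.
- regions_of(camera, name): "pixels" (420x560 bool, what is visible of it) and "bbox" ([left, top, right, bottom] in pixels, round what is visible of it).
- pinpoint(camera, name): "location" ([column, row] in pixels: a listed point, or the origin of a listed thing).
The state is a dict: "t": time; "q": joint angles; "qd": joint speeds; "joint_efforts": joint torques, N m; "eef_pos": TCP position; "ee_rot": TCP orientation; "force": force on the tool from outside, world axes, zero at the start; "moment": the same for the moment, N m; "width": finger opening in m.
Only numpy, scipy, OpenCV 4.12 (cv2) and the standard library are available. Lean on these libraries where they do the work, as an engineer would, in place of code of your own. Each camera call takes 0.05 s, during which the arm holds its last target. There are 200 camera calls.

## Working session

There is one attempt and no reset: what is moved stays moved. The work goes in short steps, Python scripts to look and compute and a shell command to move; the robot and the scene stay as the last step left them, time stands still between calls to the robot, and variables do not carry over. Pictures are saved under pics/ and viewed, about 8 in all and at most 12, crops included, and the job is handed in when it is done.

```bash
mkdir -p pics; cat > h.py <<'E'
import numpy as np, cv2
from station import telemetry, grab_frame, arm, regions_of, pinpoint
def cam(f): return np.array([[f['fx'],0,f['cx']],[0,f['fy'],f['cy']],[0,0,1.]]),np.array(f['dist_coeffs'])
def ray(f,px):
    K,d=cam(f); u=cv2.undistortPoints(np.array([[px]],float),K,d)[0,0]
    R=np.array(f['R']);t=np.array(f['t']); return -R.T@t, R.T@np.array([u[0],u[1],1])
def onz(f,px,z):
    o,v=ray(f,px); return o+v*(z-o[2])/v[2]
def proj(f,P):
    K,d=cam(f); r,_=cv2.Rodrigues(np.array(f['R'])); return cv2.projectPoints(np.array(P,float).reshape(-1,1,3),r,np.array(f['t'],float),K,d)[0][:,0]
def tri(L):
    A=np.zeros((3,3));b=np.zeros(3)
    for f,p in L:
        o,v=ray(f,p);v=v/np.linalg.norm(v);M=np.eye(3)-np.outer(v,v);A+=M;b+=M@o
    return np.linalg.solve(A,b)
def save(f,n): cv2.imwrite('pics/'+n,f['pixels'][:,:,::-1])
E
python3 - <<'E'
from h import *
fs={}
for c in ['scene','top']:
    f=fs[c]=grab_frame(c); print(c,'campos',np.round(-np.array(f['R']).T@f['t'],3))
    Z=dict(cover_mid=.059,cover_grip=.080,cover_lug=.0515,reader_slot=.0515,rest_top=.04,logger_a=0,logger_b=0)
    for n in Z:
        for r in pinpoint(c,n): print(c,n,round(r['p'],2),np.round(r['location'],1),np.round(onz(f,r['location'],Z[n])[:2],4))
cv2.imwrite('pics/a.png',cv2.resize(np.hstack([fs['scene']['pixels'],fs['top']['pixels']])[:,:,::-1],(800,300),interpolation=cv2.INTER_AREA))
save(fs['top'],'top.png'); save(fs['scene'],'scene.png')
print(telemetry.get_state())
E
```

```text
scene campos [1.087 0.431 0.676]
scene cover_mid 0.84 [275.8 250.3] [0.5808 0.0289]
scene cover_mid 0.63 [379.7 274.2] [0.5029 0.2478]
scene cover_mid 0.61 [378.8 271.3] [0.4965 0.2425]
scene cover_mid 0.55 [428.8 235.4] [0.3185 0.283 ]
scene cover_grip 0.93 [380.3 273.8] [0.521  0.2545]
scene cover_grip 0.84 [419.  226.7] [0.3288 0.2584]
scene cover_grip 0.74 [263.8 235.3] [ 0.576  -0.0097]
scene cover_lug 0.9 [452.4 247. ] [0.3151 0.3393]
scene cover_lug 0.85 [379.  252.8] [0.4368 0.2145]
scene cover_lug 0.82 [292. 269.] [0.5991 0.0881]
scene reader_slot 0.83 [378.7 256.1] [0.4469 0.2188]
scene reader_slot 0.58 [313.1 229.2] [0.4602 0.05  ]
scene rest_top 0.8 [280.9 180.7] [ 0.3253 -0.1534]
scene rest_top 0.75 [209.  201.5] [ 0.5263 -0.2454]
scene rest_top 0.75 [186.9 178.1] [ 0.4847 -0.381 ]
scene logger_a 0.88 [311.9 228.7] [0.4088 0.0149]
scene logger_a 0.64 [227.5 293.9] [ 0.7066 -0.0079]
scene logger_b 0.88 [311.9 228.7] [0.4088 0.0149]
scene logger_b 0.64 [227.5 293.9] [ 0.7066 -0.0079]
top campos [ 0.384 -0.073  1.335]
top cover_mid 0.95 [261.9 195.5] [ 0.5334 -0.0094]
top c
[... 720 characters left out ...]
.7083 -0.0208]
top logger_b 0.49 [255. 241.] [0.4069 0.0151]
{'t': 0.8, 'q': array([ 1.41908644e+00,  3.58571656e-01,  1.18742233e-02,  3.88787272e-06,
       -1.22411335e+00, -2.88119515e-01]), 'qd': array([ 0.00143751,  0.00024104,  0.00056232,  0.00026244, -0.00065755,
       -0.00061672]), 'joint_efforts': array([-9.12611154e-05, -5.82267129e+01,  2.93285179e+01,  7.00199783e+00,
        1.25799165e-02, -2.37223088e-05]), 'eef_pos': array([0.28739888, 0.61071477, 0.22656905]), 'ee_rot': array([-3.14158504e+00, -1.28235402e-05, -2.01062441e+00]), 'force': array([ 0.27726347,  0.18255694, -0.96462107]), 'moment': array([ 0.00068406, -0.04000977, -0.05529461]), 'width': 0.08740994724327096}
```

View pics/top.png

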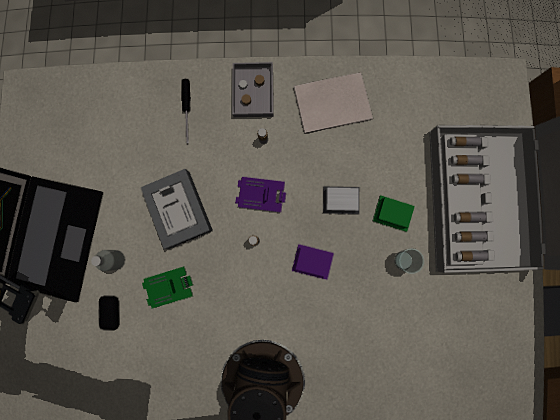

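View pics/scene.png

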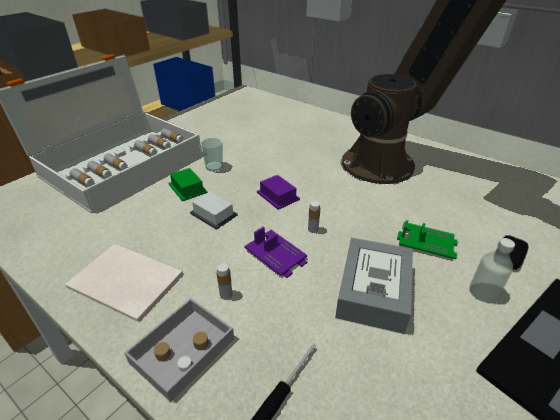

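The top view shows the reader at (176,209), its white cover with the tab end away from the robot (up in the image). The silver rest is at (342,199), and the loggers are at (262,137) and (254,241). In the scene view the same things are at (376,280), (213,208), (224,282) and (314,217). I'll move above the reader for a wrist view.

```bash
python3 -m inch '1 3 -4 8 0 0 -10;1 24 -36 10 0 0 -20;1 24 -36 10 0 0 -40;1 24 -36 10 0 0 -40;1 24 -36 10 0 0 -40.6;1 24 -36 10 0 0 -40.6;1 24 -36 10 0 0 -40.6;1 24 -36 10 0 0 -40.6;1 24 -36 10 0 0 -40.6;1 24 -36 10 0 0 -40.6' 30
cat > look.py <<'E'
from h import *
import sys
Z=dict(cover_mid=.059,cover_grip=.080,cover_lug=.0515,reader_slot=.0515,rest_top=.04,logger_a=0)
f=grab_frame('wrist'); print('campos',np.round(-np.array(f['R']).T@f['t'],3))
save(f,sys.argv[1])
for n in sys.argv[2:]:
    for r in pinpoint('wrist',n)[:4]: print(n,round(r['p'],2),np.round(r['location'],1),np.round(onz(f,r['location'],Z[n]),4))
E
python3 look.py w1.png cover_mid cover_grip cover_lug reader_slot
```

```text
t: 2.05
eef_pos: [0.5272, 0.2509, 0.3265]
ee_rot: [3.141, -0.0, -2.72]
force: [0.6, 0.4, 0.7]
width: 0.0878
campos [0.563 0.174 0.484]
cover_mid 0.9 [301.  166.9] [0.5036 0.2372 0.059 ]
cover_mid 0.81 [416.4 242.4] [0.3115 0.2667 0.059 ]
cover_grip 0.89 [433.5 221.6] [0.3188 0.2277 0.08  ]
cover_grip 0.62 [274.9 174.5] [0.5317 0.2558 0.08  ]
cover_lug 0.94 [319.1  24.1] [0.5556 0.0761 0.0515]
cover_lug 0.93 [348.1 173.5] [0.4423 0.2207 0.0515]
cover_lug 0.7 [404.5 274.5] [0.296  0.3194 0.0515]
reader_slot 0.74 [273.6 171.1] [0.5329 0.2581 0.0515]
reader_slot 0.73 [349.3 168. ] [0.4443 0.2136 0.0515]
```

View pics/w1.png

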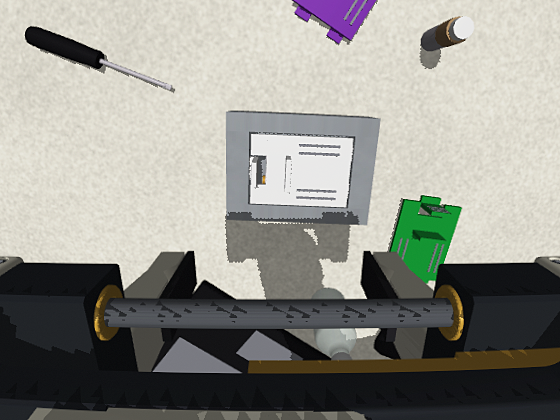

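The wrist view shows the cover flush in the reader, with corners at about (249,133), (354,136), (352,208) and (248,205). The tab is at (260,172) and the rib at (289,173). Next I'll fit its outline, and the rest's.

```bash
cat > fit.py <<'E'
from h import *
def fit(f,m,z):
    m=cv2.morphologyEx(m.astype(np.uint8),cv2.MORPH_CLOSE,np.ones((9,9)))
    c=max(cv2.findContours(m,0,1)[0],key=cv2.contourArea)[:,0]
    P=np.array([onz(f,p,z)[:2] for p in c.astype(float)])
    (x,y),(w,h),a=cv2.minAreaRect((P*1000).astype(np.float32))
    if w<h: w,h,a=h,w,a-90
    return f'centre {x:.1f} {y:.1f} size {w:.1f} {h:.1f} long-axis {a:.1f} area-ratio {cv2.contourArea((P*1000).astype(np.float32))/w/h:.2f}'
def white(f,box,th):
    g=cv2.cvtColor(f['pixels'],cv2.COLOR_RGB2GRAY); s=f['pixels'].max(2).astype(int)-f['pixels'].min(2)
    m=(g>th)&(s<40); k=np.zeros_like(m); l,t,r,b=box; k[t:b,l:r]=1; return m&k
E
python3 - <<'E'
from fit import *
f=grab_frame('wrist'); print(fit(f,white(f,(242,127,360,214),200),.062))
for n in ['cover_mid','cover']:
  for r in regions_of('wrist',n)[:2]: print('w',n,round(r['p'],2),r['bbox'],fit(f,r['pixels'],.062))
f=grab_frame('top')
p=f['pixels']; print(p[180:216:3,342].tolist()); print(p[199,318:364:3].tolist())
for n in ['cover','rest_top']:
  for r in regions_of('top',n)[:3]: print('t',n,round(r['p'],2),r['bbox'],fit(f,r['pixels'],.062 if n=='cover' else .04))
for th in(120,150): print('rest',fit(f,white(f,(318,182,366,218),th),.04))
E
```

```text
centre 503.3 242.7 size 128.9 89.6 long-axis 21.9 area-ratio 0.96
w cover_mid 0.97 [387.2, 197.1, 462.2, 281.0] centre 309.0 260.0 size 126.1 84.7 long-axis -74.7 area-ratio 0.77
w cover_mid 0.92 [249.2, 133.1, 351.6, 205.4] centre 502.9 242.8 size 130.1 91.5 long-axis 21.9 area-ratio 0.95
w cover 0.92 [247.8, 134.9, 351.3, 205.9] centre 502.7 242.7 size 130.3 92.9 long-axis 22.7 area-ratio 0.95
w cover 0.78 [291.7, 0.0, 375.7, 45.7] centre 541.9 69.8 size 92.6 45.6 long-axis 25.0 area-ratio 0.57
[[125, 120, 107], [128, 121, 109], [92, 87, 79], [145, 143, 141], [146, 142, 141], [148, 146, 144], [145, 142, 140], [145, 143, 141], [140, 138, 136], [145, 144, 141], [42, 41, 42], [19, 18, 17]]
[[130, 124, 113], [138, 130, 118], [13, 13, 14], [113, 111, 108], [148, 145, 145], [148, 146, 143], [148, 146, 144], [146, 145, 143], [149, 146, 143], [148, 146, 144], [149, 148, 146], [148, 144, 143], [148, 145, 144], [154, 152, 150], [128, 122, 110], [126, 120, 108]]
t cover 0.66 [237.9, 175.1, 287.5, 213.4] centre 537.2 -7.0 size 136.5 90.5 long-axis 83.5 area-ratio 0.88
t cover 0.62 [155.8, 179.5, 194.7, 237.3] centre 500.9 240.2 size 134.5 91.5 long-axis 22.1 area-ratio 0.85
t cover 0.61 [141.0, 270.3, 193.6, 306.5] centre 279.5 257.3 size 141.8 89.9 long-axis -73.4 area-ratio 0.88
t rest_top 0.9 [319.5, 185.4, 360.1, 211.0] centre 519.7 -232.8 size 100.7 78.1 long-axis 87.3 area-ratio 0.94
t rest_top 0.82 [369.9, 196.2, 414.8, 230.2] centre 480.3 -383.3 size 101.8 82.1 long-axis 67.1 area-ratio 0.87
rest centre 521.0 -235.8 size 135.6 100.5 long-axis 89.1 area-ratio 0.99
rest centre 540.5 -213.0 size 83.6 41.3 long-axis -47.5 area-ratio 0.00
```

```bash
python3 -m inch '1 .65 .4 -6 0 0 -2.1;1 .65 .4 -12 0 0 -2.1;1 .65 .4 -18 0 0 -2.1;1 .65 .4 -22 0 0 -2.1;1 .65 .4 -24 0 0 -2.1;1 .65 .4 -25.3 0 0 -2.1;1 .65 .4 -25.9 0 0 -2.1;1 .65 .4 -25.9 0 0 -2.1'
python3 - <<'E'
from h import *
f=grab_frame('wrist'); save(f,'w2.png'); g=grab_frame('scene'); save(g,'s2.png')
a=f['pixels']; b=g['pixels'][200:350,290:460]
cv2.imwrite('pics/c2.png',np.hstack([cv2.resize(a,(430,400)),cv2.resize(b,(370,400))])[:,:,::-1])
E
```

```text
t: 3.6
eef_pos: [0.534, 0.2551, 0.0679]
ee_rot: [3.142, 0.0, -2.755]
force: [0.1, 0.5, -0.5]
width: 0.0871
```

View pics/c2.png

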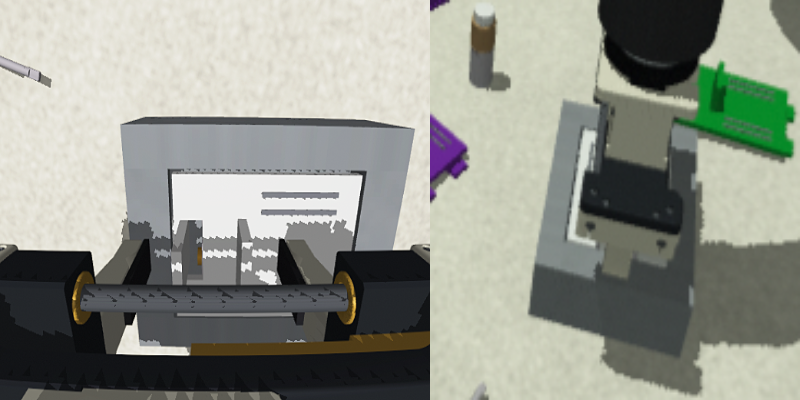

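The fingers straddle the tab (190,250) and the rib (243,250) with free space on both sides. I'll close.

```bash
python3 -m inch '0 0 0 0 0 0 0;0 0 0 0 0 0 0;0 0 0 0 0 0 0;0 0 0 0 0 0 0;0 0 0 0 0 0 0;0 0 0 0 0 0 0;0 0 0 0 0 0 0;0 0 0 0 0 0 0' 35
```

```text
t: 4.7
eef_pos: [0.5336, 0.2549, 0.0686]
ee_rot: [3.141, 0.0, -2.756]
force: [-4.4, -1.8, 4.9]
width: 0.0377
```

```bash
python3 -m inch '0 -.06 -.02 .34 .8 -1.9 0;0 -.13 -.05 .69 1.5 -3.7 0;0 -.22 -.09 1.02 2.2 -5.6 0;0 -.31 -.13 1.36 3 -7.4 0;0 -.42 -.18 1.69 3.8 -9.3 0;0 -.53 -.22 2.02 4.5 -11.1 0;0 -.53 -.22 2.02 4.5 -11.1 0'
```

```text
t: 5.58
eef_pos: [0.5276, 0.2522, 0.0887]
ee_rot: [-3.141, 0.209, -2.755]
force: [0.3, 0.3, -0.9]
width: 0.0368
```

```bash
python3 -m inch '0 -.13 -.05 .32 .8 -1.9 0;0 -.26 -.11 .64 1.5 -3.7 0;0 -.41 -.17 .95 2.2 -5.6 0;0 -.56 -.23 1.26 3 -7.4 0;0 -.73 -.3 1.56 3.8 -9.3 0;0 -.73 -.3 1.56 3.8 -9.3 0;0 -.73 -.3 1.56 3.8 -9.3 0'
python3 - <<'E'
from h import *
f=grab_frame('wrist'); g=grab_frame('scene')
for r in pinpoint('scene','cover_lug')[:3]+pinpoint('scene','cover_grip')[:3]: print(r)
a=f['pixels']; b=g['pixels'][200:350,290:460]
cv2.imwrite('pics/c3.png',np.hstack([cv2.resize(a,(430,400)),cv2.resize(b,(370,400))])[:,:,::-1])
E
```

```text
t: 6.45
eef_pos: [0.5211, 0.2483, 0.1042]
ee_rot: [-3.142, 0.383, -2.757]
force: [0.0, 1.3, -2.2]
width: 0.0372
{'location': [380.4, 258.1], 'p': 0.92}
{'location': [451.2, 248.2], 'p': 0.69}
{'location': [295.2, 268.2], 'p': 0.59}
{'location': [383.7, 257.3], 'p': 0.96}
{'location': [415.2, 227.5], 'p': 0.81}
{'location': [265.0, 237.2], 'p': 0.73}
```

View pics/c3.png

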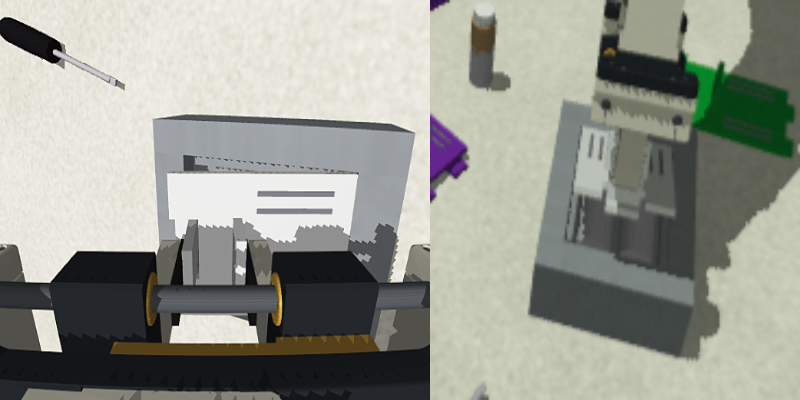

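The cover has pivoted up with the gripper: the open bay shows at (610,220) in the right crop, and the lugs are still in the slot. I'll draw it out along its own x, then lift.

```bash
python3 -m inch '0 .4 .16 .17 0 0 0;0 .8 .32 .34 0 0 0;0 1.2 .48 .51 0 0 0;0 1.55 .63 .68 0 0 0;0 1.55 .63 .68 0 0 0;0 1.6 .65 1.5 0 0 0;0 1.6 .65 3 0 0 0;0 1.6 .65 6 0 0 0;0 1.6 .65 10 0 0 0;0 1.6 .65 14 0 0 0;0 1.6 .65 14 0 0 0'
python3 - <<'E'
from h import *
f=grab_frame('wrist'); g=grab_frame('scene')
a=f['pixels']; b=g['pixels'][100:350,250:500]
cv2.imwrite('pics/c4.png',np.hstack([cv2.resize(a,(430,400)),cv2.resize(b,(370,400))])[:,:,::-1])
E
```

```text
t: 8.02
eef_pos: [0.5378, 0.2574, 0.2482]
ee_rot: [3.138, 0.39, -2.756]
force: [0.5, -0.0, -1.4]
width: 0.0373
```

View pics/c4.png

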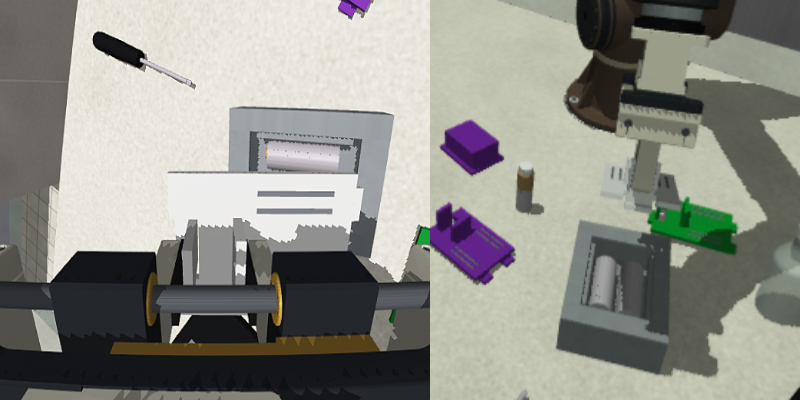

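The cover is held with no slip, clear above the reader, and the bay is open with its battery at (610,280). I'll level it and swing towards the rest.

```bash
python3 -m inch '0 0 -3 1 -2.8 6.9 0;0 0 -8 2 -5.6 13.8 0;0 0 -13 2 -8.4 20.7 0;0 0 -18 2 -8.4 20.7 0;0 0 -23 2 -8.4 20.7 0;0 0 -28 2 -8.4 20.7 0;0 0 -32 2 -8.4 20.7 0;0 0 -34 2 -8.4 20.7 0;0 0 -34 2 -8.4 20.7 0'
python3 -m inch '0 0 0 2 0 0 -8;0 0 0 4 0 0 -16;0 0 0 4 0 0 -24.8;0 0 0 4 0 0 -24.8;0 0 0 4 0 0 -24.8'
python3 - <<'E'
from fit import *
f=grab_frame('wrist'); save(f,'w5.png')
for r in pinpoint('wrist','rest_top')[:3]: print(round(r['p'],2),r['location'],np.round(onz(f,r['location'],.04),4))
for r in regions_of('wrist','rest_top')[:3]: print(round(r['p'],2),r['bbox'],fit(f,r['pixels'],.04))
for r in pinpoint('wrist','cover_mid')[:2]: print('cm',round(r['p'],2),r['location'])
E
```

```text
t: 9.25
eef_pos: [0.5353, -0.0859, 0.262]
ee_rot: [3.14, -0.009, -2.759]
force: [-0.2, 0.9, -2.0]
width: 0.0373
t: 9.88
eef_pos: [0.535, -0.0856, 0.3011]
ee_rot: [3.141, -0.011, 3.095]
force: [0.4, -0.0, -1.5]
width: 0.0376
0.97 [280.1, 37.6] [ 0.525  -0.2381  0.04  ]
0.73 [429.5, 110.7] [ 0.3459 -0.1498  0.04  ]
0.62 [245.3, 1.4, 311.6, 89.9] centre 527.2 -229.6 size 95.6 74.4 long-axis 87.5 area-ratio 0.97
0.61 [374.9, 62.0, 463.8, 153.0] centre 358.8 -149.7 size 99.1 85.1 long-axis 75.4 area-ratio 0.95
cm 0.72 [333.4, 257.2]
```

View pics/w5.png

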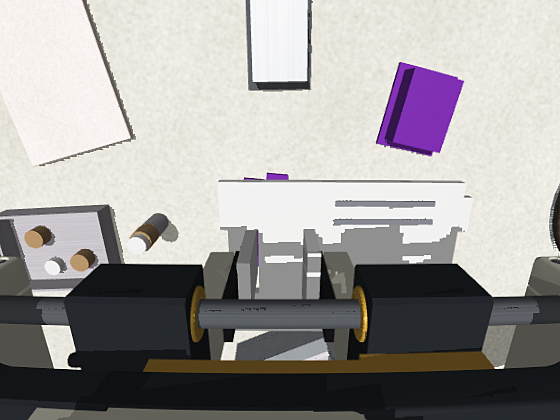

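The rest's white top is at (280,40), cut off by the image border. The cover is held level at (345,200). I'll move 6 cm closer and fit.

```bash
python3 -m inch '0 0 -3 0 0 0 0;0 0 -6 0 0 0 0;0 0 -6 0 0 0 0;0 0 -6 0 0 0 0'
python3 - <<'E'
from fit import *
f=grab_frame('wrist'); save(f,'w6.png')
for r in pinpoint('wrist','rest_top')[:1]: print(round(r['p'],2),r['location'],np.round(onz(f,r['location'],.04),4))
p=f['pixels'].astype(int)
g=cv2.cvtColor(f['pixels'],cv2.COLOR_RGB2GRAY)
m=(g>175)&(p[:,:,0]-p[:,:,2]<8)
k=np.zeros_like(m);k[0:150,225:330]=1;m&=k
print(fit(f,m,.04)); c=max(cv2.findContours(m.astype(np.uint8),0,1)[0],key=cv2.contourArea); print(cv2.boundingRect(c),p[60,225:330:6].tolist())
o=f['pixels'].copy(); cv2.drawContours(o,[c],-1,(255,0,0),1)
cv2.imwrite('pics/w6c.png',cv2.resize(o[:180,180:380],(600,540),interpolation=0)[:,:,::-1])
g=grab_frame('scene')
for r in pinpoint('scene','rest_top')[:3]: print('s',np.round(onz(g,r['location'],.04),4))
E
```

```text
t: 10.58
eef_pos: [0.5351, -0.1458, 0.3015]
ee_rot: [3.14, -0.01, 3.092]
force: [-0.2, -0.4, -1.6]
width: 0.0375
0.89 [282.1, 93.7] [ 0.5255 -0.2366  0.04  ]
centre 526.7 -232.8 size 96.1 63.9 long-axis 88.5 area-ratio 0.92
(253, 54, 56, 79) [[229, 228, 215], [230, 228, 218], [233, 231, 221], [225, 222, 210], [132, 131, 128], [247, 248, 249], [243, 244, 245], [240, 242, 243], [244, 244, 246], [241, 242, 245], [242, 243, 245], [241, 242, 243], [242, 242, 244], [238, 239, 241], [129, 132, 139], [227, 225, 214], [227, 226, 214], [235, 233, 226]]
s [ 0.5236 -0.2389  0.04  ]
s [ 0.4886 -0.3771  0.04  ]
s [ 0.3326 -0.1415  0.04  ]
```

View pics/w6c.png

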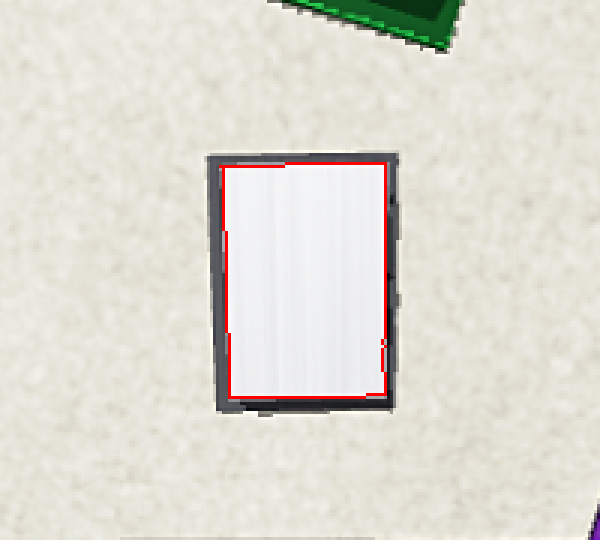

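```bash
python3 - <<'E'
from fit import *
f=grab_frame('wrist'); print(-np.array(f['R']).T@f['t'], np.array(f['R'])[2])
C=np.array([onz(f,p,.04)[:2]*1000 for p in [(254,55),(309,54),(308.7,132),(256.3,132.3)]]); print(C.round(1),C.mean(0), np.linalg.norm(C-np.roll(C,-1,0),axis=1))
# model fit: projected 64x90 top
from scipy.optimize import minimize
g=cv2.cvtColor(f['pixels'],cv2.COLOR_RGB2GRAY);p=f['pixels'].astype(int)
m=((g>175)&(p[:,:,0]-p[:,:,2]<8)).astype(np.uint8);m[150:]=0;m[:,:225]=0;m[:,330:]=0
def run(f,m,z=.04):
    def cost(v):
        c,s=np.cos(v[2]),np.sin(v[2]); Q=[(v[0]/1e3+c*a-s*b,v[1]/1e3+s*a+c*b,z) for a,b in[(-.032,-.045),(.032,-.045),(.032,.045),(-.032,.045)]]
        k=np.zeros((420*4,560*4),np.uint8); cv2.fillPoly(k,[np.round(proj(f,Q)*4+1.5).astype(int)],1)
        return np.abs(cv2.resize(k.astype(np.float32),(560,420),interpolation=cv2.INTER_AREA)-m).sum()
    return min((minimize(cost,[526+d,-236,np.radians(a)],method='Nelder-Mead',options=dict(initial_simplex=[[520,-240,-.05],[532,-236,0],[526,-230,-.1],[526,-236,.05]])) for d,a in[(0,-2)]),key=lambda r:r.fun)
r=run(f,m);print('wrist',r.x[:2],np.degrees(r.x[2]),r.fun)
f=grab_frame('top');p=f['pixels'].astype(int);g=p.sum(2)/3
m=((p[:,:,0]-p[:,:,2]<9)&(g>100)).astype(np.uint8);m[:182]=0;m[218:]=0;m[:,:318]=0;m[:,366:]=0
r=run(f,m);print('top',r.x[:2],np.degrees(r.x[2]),r.fun,m.sum())
E
```

```text
[ 0.53466772 -0.2293132   0.45882872] [ 0.00569631  0.30939053 -0.950918  ]
[[ 556.3 -280.7]
 [ 492.7 -278.8]
 [ 495.2 -189.6]
 [ 559.5 -192.4]] [ 525.92929612 -235.35942643] [63.62324838 89.20966394 64.32208618 88.33517698]
wrist [ 526.39974338 -236.22268625] -1.6829301200173135 81.875
top [ 523.46993599 -243.16953399] -1.7834250147459614 241.125 487
```

```bash
python3 -m inch '0 1 -4 -2 0 -.6 .9;0 2.4 -9.1 -6 0 -.6 .9;0 2.4 -9.1 -11 0 -.6 .9;0 2.4 -9.1 -16 0 -.6 .9;0 2.4 -9.1 -20 0 -.6 .9;0 2.4 -9.1 -22 0 -.6 .9;0 2.4 -9.1 -23 0 -.6 .9;0 2.4 -9.1 -23 0 -.6 .9;0 2.4 -9.1 -23 0 -.6 .9'
python3 - <<'E'
from fit import *
f=grab_frame('wrist'); g=grab_frame('scene')
for z,c,F in((.065,'wrist',f),(.065,'scene',g)):
  for r in regions_of(c,'cover')[:2]: print(c,round(r['p'],2),r['bbox'],fit(F,r['pixels'],z))
  for n,z in(('cover_mid',.0605),('cover_lug',.053)):
    for r in pinpoint(c,n)[:2]: print(c,n,round(r['p'],2),np.round(onz(F,r['location'],z),4))
a=f['pixels']; b=g['pixels'][120:260,130:300]
cv2.imwrite('pics/c7.png',np.hstack([cv2.resize(a,(430,400)),cv2.resize(b,(370,400))])[:,:,::-1])
E
```

```text
t: 12.0
eef_pos: [0.5601, -0.2365, 0.0729]
ee_rot: [3.141, 0.002, 3.109]
force: [-0.2, 0.2, -1.5]
width: 0.0378
wrist 0.61 [216.1, 182.2, 471.3, 329.3] centre 526.4 -246.4 size 132.6 68.8 long-axis -1.7 area-ratio 0.74
wrist cover_mid 0.57 [ 0.527  -0.2352  0.0605]
wrist cover_lug 0.63 [ 0.4626 -0.2299  0.053 ]
scene 0.92 [246.6, 228.7, 305.1, 277.0] centre 586.5 28.5 size 157.6 88.1 long-axis 80.1 area-ratio 0.81
scene 0.69 [184.2, 178.0, 239.8, 214.8] centre 530.1 -236.1 size 140.5 101.5 long-axis -0.3 area-ratio 0.71
scene cover_mid 0.95 [ 0.5171 -0.2341  0.0605]
scene cover_mid 0.81 [0.5866 0.0324 0.0605]
scene cover_lug 0.96 [0.5942 0.0943 0.053 ]
scene cover_lug 0.78 [0.3261 0.342  0.053 ]
```

View pics/c7.png

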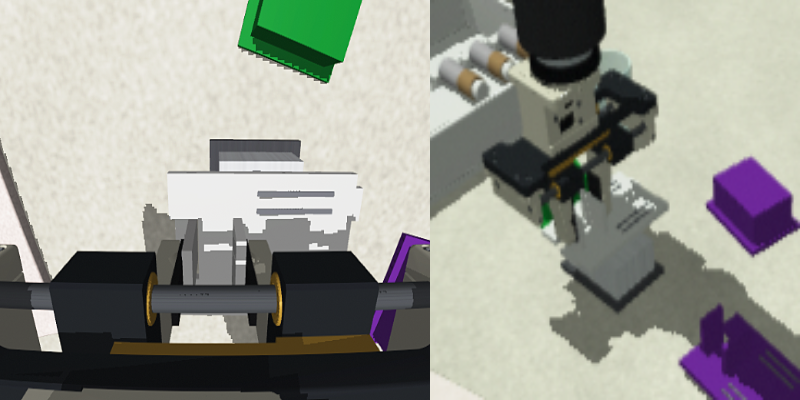

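Cover above the rest: its far edge at row 172 in the left crop back-projects to a centre of y ≈ -0.236, which matches the rest. I'll lower it.

```bash
python3 -m inch '0 -.1 0 -.5 0 0 0;0 -.1 0 -1 0 0 0;0 -.1 0 -1.4 0 0 0;0 -.1 0 -1.7 0 0 0;0 -.1 0 -1.85 0 0 0;0 -.1 0 -1.85 0 0 0'
```

```text
t: 13.15
eef_pos: [0.5584, -0.2364, 0.0534]
ee_rot: [3.14, 0.001, 3.109]
force: [-0.1, 0.4, -0.7]
width: 0.0369
```

```bash
python3 -m inch '0 0 0 -.05 0 0 0;0 0 0 -.1 0 0 0;0 0 0 -.1 0 0 0'; python3 -m inch '0 0 0 -.05 0 0 0;0 0 0 -.1 0 0 0;0 0 0 -.1 0 0 0'
```

```text
t: 13.52
eef_pos: [0.5584, -0.2364, 0.0527]
ee_rot: [3.14, 0.001, 3.109]
force: [0.6, 0.7, -0.1]
width: 0.0371
t: 13.9
eef_pos: [0.5584, -0.2365, 0.0526]
ee_rot: [3.14, 0.001, 3.109]
force: [-3.3, 2.1, 9.3]
width: 0.0375
```

The rest carries the cover (9 N). I'll open gradually, shifting the tool along +x so the springing tab doesn't push the cover off centre.

```bash
python3 -m inch '.45 .1 0 .05 0 0 0;.48 .2 0 .05 0 0 0;.51 .33 0 .05 0 0 0;.54 .45 0 .05 0 0 0;.57 .5 0 .05 0 0 0;.65 .5 0 .05 0 0 0;.8 .5 0 .05 0 0 0;1 .5 0 .05 0 0 0;1 .5 0 .05 0 0 0;1 .5 0 .05 0 0 0;1 .5 0 .05 0 0 0'
```

```text
t: 15.28
eef_pos: [0.5634, -0.2365, 0.0531]
ee_rot: [3.141, 0.001, 3.109]
force: [0.4, 0.4, 0.4]
width: 0.0874
```

```bash
python3 -m inch '1 0 0 .5 0 0 0;1 0 0 2 0 0 0;1 0 0 5 0 0 0;1 0 0 9 0 0 0;1 0 4 14 0 0 0;1 0 9 18 0 0 0;1 0 9 18 0 0 0;1 0 9 18 0 0 0'
python3 - <<'E'
from fit import *
f=grab_frame('wrist'); save(f,'w8.png')
for n,z in(('cover_mid',.043),('cover_grip',.064),('cover_lug',.0355)):
  for r in pinpoint('wrist',n)[:2]: print(n,round(r['p'],2),np.round(onz(f,r['location'],z),4))
for r in regions_of('wrist','cover')[:2]: print(round(r['p'],2),r['bbox'],fit(f,r['pixels'],.046))
E
```

```text
t: 16.27
eef_pos: [0.5634, -0.1461, 0.2341]
ee_rot: [3.14, 0.003, 3.11]
force: [0.4, -0.3, -0.1]
width: 0.0878
cover_mid 0.86 [ 0.5495 -0.0217  0.043 ]
cover_mid 0.67 [ 0.5294 -0.2379  0.043 ]
cover_grip 0.66 [ 0.5636 -0.2349  0.064 ]
cover_grip 0.56 [ 0.5414 -0.0487  0.064 ]
cover_lug 0.67 [ 0.4636 -0.2302  0.0355]
0.86 [261.8, 229.0, 339.7, 302.2] centre 543.4 -45.6 size 90.5 83.2 long-axis 82.4 area-ratio 0.85
0.71 [238.1, 48.2, 389.5, 139.5] centre 527.4 -234.5 size 142.2 90.8 long-axis -2.1 area-ratio 0.91
```

View pics/w8.png

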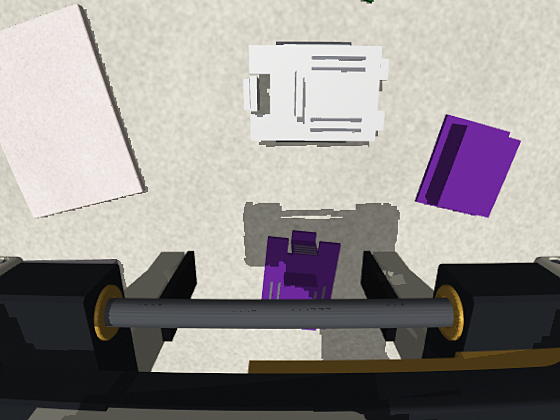

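The cover lies flat and square on the rest: plate at columns 249–381, foot centred at about 313. The gripper is clear. I'll hand it in.

```bash
python3 -c "
from station import arm,telemetry
print(telemetry.get_state()['t']); print(arm.job_done())"
```

```text
16.525
the job is handed in; nothing more can be done
None
```

The cover is off the reader and lying on the aluminium rest, and I handed the job in at 16.5 s of the 48 s allowed.

**What I did:** I pinched the tab fully against the rib, with the fingers reading 37.7 mm, and pivoted the cover up about 22° with its lugs in the slot. Then I drew it out about 18 mm, carried it level to the rest and lowered it until I felt contact at about 9 N. I opened the gripper slowly, shifting the tool 5 mm so the tab's spring would not push the cover sideways.

**Last checks, in the wrist camera:**
- **Position:** the cover's centre is at about (0.527 to 0.529, -0.235 to -0.238). The rest's centre is at (0.526, -0.236), so it is within about 3 mm (12 mm allowed).
- **Angle:** the long side is at -2.1° against about -1.9° for the rest.
- **Flatness:** it looks flat and right side up in the picture, but I did not measure the tilt.
- **Gripper:** it is open and well clear, with about zero force on it.
- **Loggers:** the path kept well above them and I felt no unexpected contact. I did not look at them again in a final picture.

**Readings that disagreed:** a rough fit in the top camera put the rest's centre about 7 mm away. I ignored it because the fit was poor, and the wrist camera's corner measurements matched the block's known size. While the cover was held over the rest, the scene camera's network put its centre about 9 mm off in x. I relied on the wrist camera there too, which has the closer view.

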